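# Open the fold-down prep shelf on its two supports and stand the formula tin on it

## Task

Pull both slide-out wooden supports of the small prep cabinet fully out, and only then lower its drop-front flap gently, without letting it fall, until it lies level on them. Then pick up the closed aluminium formula tin and set it down upright, wholly on the lowered flap, without dropping it. Leave the mug, scoop, teat, spare bottle and bowl where they are.

Things in the scene. Friction and masses are not known exactly. Their poses are not given: they have to be found in the camera images.
- cabinet: Open-topped beech cabinet fixed to the ledge, 310 mm wide (its y), 200 mm deep, base 120 mm high, open at top and back, cheeks up to 225 mm high. Origin on the ledge (z = 0) straight below the hinge line of its flap, mid-width; its own x points from the front (the robot's side) to the back, y to its left support, z up. The front face of the base lies 4 mm behind the origin.
- support_left (a joint): Slide of the support on the cabinet's +y side, m: 0 = fully in, 0.095 = fully out (stop), moving along the cabinet's -x. Friction about 2 N, no spring: it stays where it is left. Starts 0 to 15 mm out. Behind its handle is a bar whose top is 107 mm above the ledge; it comes out of the front face and carries the flap.
- support_right (a joint): The same for the support on the cabinet's -y side.
- support_left_grip (a point): Grip point, at mid-height, 15 mm from the front end of the left support's handle: a level bar along the cabinet's x, 18 mm wide (y), 22 mm high (72 to 94 mm above the ledge), standing 65 mm out of the front (hinge line) when fully in; 115 mm to the cabinet's left of its middle. The point moves with the support. It can be gripped from above across its width, or with the gripper leaning back towards the robot, to clear the flap.
- support_right_grip (a point): The same for the right support, 115 mm to the cabinet's right of its middle.
- flap (a joint): Hinge angle of the drop-front flap, rad: 0 = closed, where it leans back 0.524 rad (30 deg) from upright and rests by its weight; 0.524 = upright; about 2.10 = level, resting on the pulled-out supports; about 2.2 to 2.3 = sagging below level when they are not out. Nothing holds it once it is past upright: it falls quickly if let go. Weight 0.35 kg.
- flap_hinge (a point): Middle of the hinge line (along the cabinet's y), 120 mm above the ledge. The flap is a plywood board 290 mm wide, reaching 130 mm from the hinge, 12 mm thick, its inner face in the plane through the hinge line; lowered, it swings towards the robot, the inner face becomes its top, 120 mm above the ledge.
- flap_grip (a point): Grip point on the flap's tab, 158 mm from the hinge line and 6 mm under the inner face. The tab is 30 mm wide (cabinet's y), 12 mm thick, stands 42 mm out of the middle of the free edge in the flap's plane, ending 172 mm from the hinge line. Pinched across its 30 mm width it can turn between the finger pads as the flap swings.
- flap_top (a point): Middle of the flap's inner face, 67 mm from the hinge line. Its own x points out of the inner face (up when lowered), y along the hinge line, z from the hinge to the free edge.
- tin_mid (a point): Centre, half-way up, of the closed aluminium tin: a plain upright cylinder 64 mm in diameter and 100 mm high, about 0.3 kg. It stands on the ledge to the left or the right of the cabinet, the mug on the other side. z along its axis.
- mug: White ceramic mug, 80 mm across, 95 mm high, handle to its +y. Origin under its middle. Leave alone.
- scoop: Blue measuring scoop, about 130 mm long, 35 mm high; origin under its cup, handle to its -x. Leave alone.
- teat: Amber silicone bottle teat standing on its flange, 56 mm across, 50 mm high, on the ledge before the cabinet, between the supports; origin under its middle. The flap passes above it. Leave alone.
- spare_bottle: Clear closed feeding bottle standing upright, 60 mm across, 150 mm high. Origin under its middle. Leave alone.
- bowl: Blue ceramic bowl, 110 mm across, 45 mm high. Origin under its middle. Leave alone.
Not all that is in view belongs to the job. Leave any blue look-alike of the part that bears tin_mid alone.

How it is judged:
By the outcome, as a careful person would: the job done as asked, in the order asked, and still so for the second after the job is handed in, with the robot touching nothing.
It also fails if it takes over 72 s, if anything falls off the work surface, if the arm or the gripper's body presses on something with over 40 N, if the wrist force passes 120 N, or if a joint passes its speed limit or range.

## Robot

A 7-joint arm with a two-finger parallel gripper is mounted at the origin on the work surface. World frame = base frame: x ahead of the robot, y to its left, z up, the work surface at z = 0. Lengths are in m, angles in rad, forces in N, time in s.
With the tool pointing down it reaches from about 0.35 to 0.775 m from the base axis. Payload 3.1 kg.
Tool frame: the origin (TCP) lies midway between the tips of the shut fingers; the grasp point (between the pads) lies ctrl.tcp_to_grasp behind it (ctrl.tcp_to_grasp is the distance from the TCP to the grasp point, in m); z points along the fingers, y is the line along which they close (so a half turn about z gives the same grasp; the last joint's range is limited). The gripper opens to 85 mm and grips with 20 to 120 N. Pads are 22 mm wide; open, the fingers measure 114 mm over their backs; the gripper's body (76 mm by 85 mm) begins 54 mm behind the grasp point. The pads swing forward as they close: fully open they stand 13 mm farther back than shut.
Start: joints at [-1.391, 0.311, 0.014, 1.512, -0.004, 1.319, -0.027], TCP at [0.121, 0.537, 0.231] pointing down, gripper open.
Joint ranges: [-2.7, 2.7], [-0.3, 1.91], [-1.27, 1.3], [0.12, 2.57], [-1.44, 4.58], [0.2, 2.03], [-3.05, 3.05]. Speed limits (rad/s): [2.79, 2.79, 3.14, 3.14, 3.14, 3.14, 3.14].

## Interface

Orientations are given as a unit quaternion [w, x, y, z].
In Python, from station import ctrl gives the robot as it stands. Calls block until the motion is done:
- ctrl.reach(position, orientation): joint-space move of the TCP to a pose.
- ctrl.movel(position, rate=0.15, orientation=None, max_force=None): straight line of the TCP; orientation=None keeps the orientation; rate is the mean speed in m/s. With max_force (N) it stops when the force on the tool has changed by that much, and returns True; else False.
- ctrl.set_joints(angles): joint-space move.
- ctrl.command_gripper(opening, f_grip=None): finger opening in m; f_grip is the grip in N (None keeps the last); returns when the fingers have stopped.
- ctrl.hold(seconds).
- ctrl.solve_ik(position, orientation): joint angles nearest the present ones, or None.
- ctrl.read_camera(name): name is "scene" or "top" or "wrist"; returns a dict with "image" (480x640x3 uint8, red, green, blue), "camera_matrix" (3x3 intrinsics, pixels), "world_from_camera" (4x4, takes a point from camera to world coordinates). Camera axes: x right, y up, looking along -z (the intrinsics and any distortion apply to the point x, -y, -z); pixel columns grow to the right and rows downward; lengths in m; the calibration is good to about 2 mm. The wrist camera is an equidistant fisheye: a pixel r from the principal point sees the ray r / f radians off the axis. A picture is of the moment at which its call begins. There is no depth.
A pose or a line that the arm cannot do raises ctrl.IKError and nothing moves.
- ctrl.job_done(): hands the job in; it is judged then, once.
Readings, each from a call of its own:
- ctrl.read_t(): time.
- ctrl.read_qpos(): joint angles.
- ctrl.read_joint_velocities(): joint speeds.
- ctrl.read_joint_torque(): joint torques, N m.
- ctrl.read_eef_pos(): TCP position.
- ctrl.read_ee_rot(): TCP orientation.
- ctrl.read_force(): force on the tool from outside, world axes, zero at the start.
- ctrl.read_moment(): the same for the moment, N m.
- ctrl.read_opening(): finger opening in m.
- ctrl.read_finger_force(): force on a finger pad.
Only numpy, scipy, OpenCV 4.12 (cv2) and the standard library are available. Lean on these libraries where they do the work, as an engineer would, in place of code of your own. Each camera call takes 0.05 s, during which the arm holds its last target. There are 200 camera calls.

## Working session

There is one attempt and no reset: what is moved stays moved. The work goes in short steps, each a Python script; the robot and the scene stay as the last script left them, time stands still between calls to the robot, and variables do not carry over. Pictures are saved under pics/ and viewed, at most 10 in all, crops included, and the job is handed in when it is done.

```bash
mkdir -p pics; ls
python3 - <<'E'
from station import ctrl
import cv2,numpy as np
for n in ["scene","top"]:
    c=ctrl.read_camera(n); cv2.imwrite(f"pics/{n}0.png",c["image"][:,:,::-1])
    print(n,c["camera_matrix"].tolist(),np.round(c["world_from_camera"],4).tolist(),[k for k in c])
print(ctrl.tcp_to_grasp,ctrl.read_t(),ctrl.read_ee_rot())
E
```

```text
pics
scene [[590.0152627667111, 0.0, 314.7212380843856], [0.0, 590.0152627667111, 226.25362611053168], [0.0, 0.0, 1.0]] [[-0.4197, -0.7586, 0.4984, 1.1599], [0.9076, -0.3459, 0.2378, 0.3544], [-0.008, 0.5521, 0.8337, 1.2545], [0.0, 0.0, 0.0, 1.0]] ['image', 'camera_matrix', 'world_from_camera']
top [[470.7114150726653, 0.0, 318.1939928766049], [0.0, 470.7114150726653, 239.46419717416998], [0.0, 0.0, 1.0]] [[0.0254, 0.98, -0.1976, 0.2935], [-0.9996, 0.0273, 0.0068, 0.0545], [0.0121, 0.1973, 0.9803, 1.3941], [0.0, 0.0, 0.0, 1.0]] ['image', 'camera_matrix', 'world_from_camera']
0.0187 0.1 [-7.07481649e-05  1.10630872e-01  9.93861009e-01 -1.04857139e-03]
```

View pics/scene0.png

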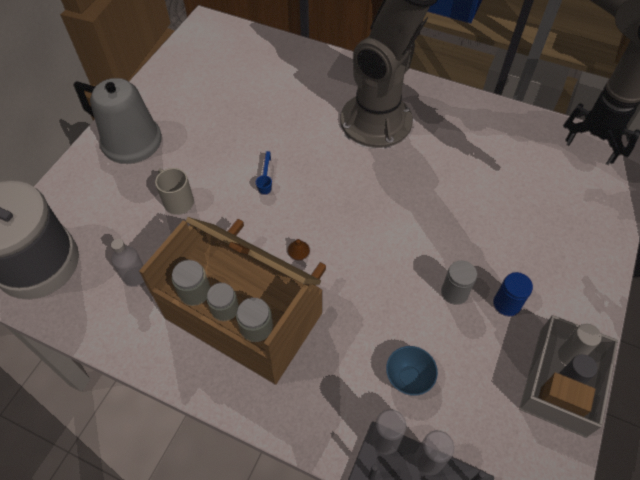

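View pics/top0.png

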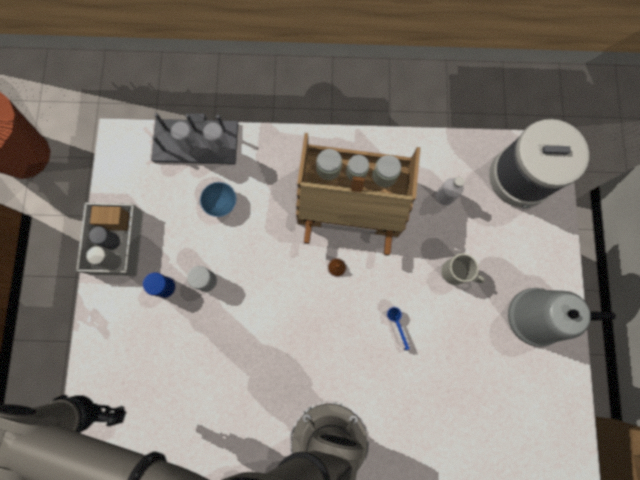

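Scene: cabinet in the middle with both handles towards the robot. In the top view they are at about (308,232) and (389,240), with the teat at (337,267). The grey tin is at (200,278), left of the cabinet, and the blue look-alike is beside it at (158,285). I'll enlarge these areas to measure.

Run:
```python
import cv2,numpy as np
t=cv2.imread("pics/top0.png"); s=cv2.imread("pics/scene0.png")
def crop(im,x,y,w,h,k):
    o=cv2.resize(im[y:y+h,x:x+w],None,fx=k,fy=k,interpolation=cv2.INTER_CUBIC)
    for i in range(0,w,10):
        cv2.line(o,(i*k,0),(i*k,8 if i%20 else 14),(0,0,255),1)
        if i%20==0: cv2.putText(o,str(x+i),(i*k+2,24),0,.4,(0,0,255),1)
    for i in range(0,h,10):
        cv2.line(o,(0,i*k),(8 if i%20 else 14,i*k),(0,0,255),1)
        if i%20==0: cv2.putText(o,str(y+i),(16,i*k+5),0,.4,(0,0,255),1)
    return o
a=crop(t,285,130,150,150,4)   
b=crop(t,175,250,50,150,4)
cv2.imwrite("pics/c1.png",np.hstack([a,b]))
cv2.imwrite("pics/c2.png",crop(s,135,205,200,150,4))
```

```text
(no output)
```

View pics/c1.png

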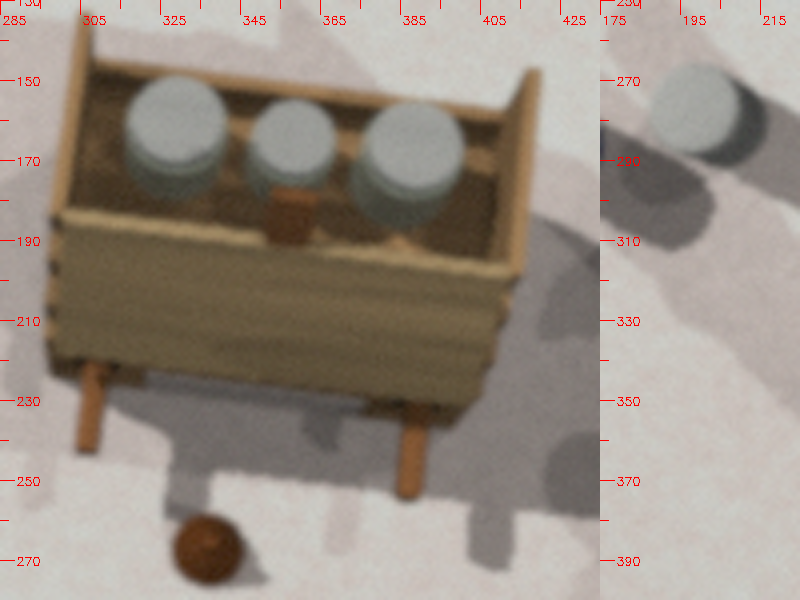

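View pics/c2.png

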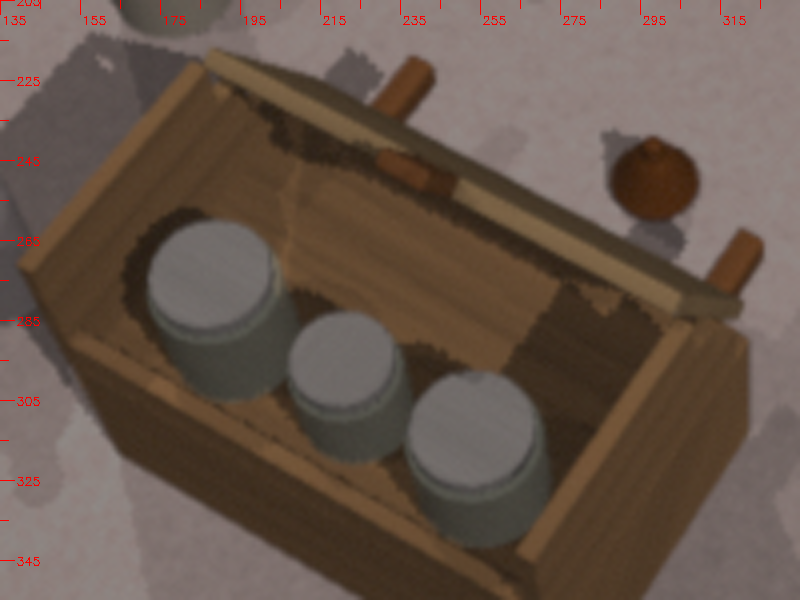

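Crop 1: the handle ends are at image px (307,241.5) and (386.8,253.5). The flap's free outer edge runs from (301.2,183) to (413,196.3), and the tin's top centre is (198.5,277). Crop 2 confirms the same parts from behind. Now to turn these into positions.

```bash
cat > h.py <<'E'
import numpy as np, cv2
from scipy.spatial.transform import Rotation as R
from station import ctrl
def ray(c,u,v):
    K=c["camera_matrix"];T=c["world_from_camera"]
    d=np.array([(u-K[0,2])/K[0,0],-(v-K[1,2])/K[1,1],-1.]);return T[:3,3],T[:3,:3]@d
def atz(c,u,v,z):
    o,d=ray(c,u,v);return o+d*(z-o[2])/d[2]
E
python3 - <<'E'
from h import *
t=ctrl.read_camera("top"); s=ctrl.read_camera("scene")
P=lambda n,c,u,v,z:print(n,np.round(atz(c,u,v,z),4))
P("hl end",t,307,241.5,.094);P("hr end",t,386.8,253.5,.094)
P("hl base",t,308.8,221.5,.094);P("hr base",t,388.5,232,.094)
P("flap L",t,301.2,183,.2386);P("flap R",t,413,196.3,.2386)
# scene handles (front top edge) : left handle (to viewer's right)
P("s hl end",s,135+750/4,205+233/4,.094);P("s hr end",s,135+417/4,205+60/4,.094)
P("s flap R",s,135+212/4,205+50/4,.2386);P("s flap L",s,135+742/4,205+300/4,.2386)
P("tin",t,198.5,277,.1);P("tin s",s,462,270,.1);P("blue",t,155,280,.1)
P("teat",t,337,268,.03);P("scoop",t,394,314,.02);P("mug",t,462,268,.08)
P("jar z.2",t,285+293/4,130+125/4,.2)
E
```

```text
hl end [0.5488 0.0769 0.094 ]
hr end [ 0.5207 -0.1479  0.094 ]
hl base [0.6068 0.0735 0.094 ]
hr base [ 0.5826 -0.153   0.094 ]
flap L [0.6729 0.0938 0.2386]
flap R [ 0.6457 -0.193   0.2386]
s hl end [0.5501 0.0816 0.094 ]
s hr end [ 0.5245 -0.1474  0.094 ]
s flap R [ 0.6426 -0.1855  0.2386]
s flap L [0.6619 0.1276 0.2386]
tin [0.4398 0.3721 0.1   ]
tin s [0.4397 0.3734 0.1   ]
blue [0.4284 0.4905 0.1   ]
teat [ 0.4849 -0.012   0.03  ]
scoop [ 0.3568 -0.1797  0.02  ]
mug [ 0.4875 -0.3627  0.08  ]
jar z.2 [ 0.7509 -0.0556  0.2   ]
```

Both cameras agree: cabinet yaw is about -0.0945 and its origin about (0.605, -0.044). Supports are 2 and 9 mm out, and the flap width measures 288 mm against the given 290. Pulling the supports now.

```bash
cat >> h.py <<'E'
YAW=-0.0945; O=np.array([.605,-.0444,0.])
C=R.from_euler('z',YAW)
def w(p): return O+C.apply(p)
def tool(a):  # lean a: tool z=(sin a,0,-cos a), y=cabinet y
    z=np.array([np.sin(a),0,-np.cos(a)]);y=np.array([0,1.,0]);x=np.cross(y,z)
    q=(C*R.from_matrix(np.c_[x,y,z])).as_quat(); return np.r_[q[3],q[:3]],C.apply(z)
def tcp(p,a): # world TCP so that grasp point is at cabinet point p
    q,z=tool(a); return w(p)+ctrl.tcp_to_grasp*z,q
def cab_grasp():
    q=ctrl.read_ee_rot();z=R.from_quat(np.r_[q[1:],q[0]]).apply([0,0,1.])
    return C.inv().apply(ctrl.read_eef_pos()-ctrl.tcp_to_grasp*z-O)
E
cat > pull.py <<'E'
from h import *
import sys
side,out=float(sys.argv[1]),float(sys.argv[2])
a=np.radians(25); p=np.array([-.065-out+.015,.115*side,.083])
g,q=tcp(p,a); _,z=tool(a)
ctrl.command_gripper(.05,30)
if side<0:
    ctrl.movel(ctrl.read_eef_pos()+[0,0,.03])
ctrl.reach(g-.10*z,q)
print("touch",ctrl.movel(g,.12,max_force=12), ctrl.read_force())
ctrl.command_gripper(0.0,40); print("open",ctrl.read_opening(),ctrl.read_finger_force())
c0=cab_grasp()
print("stop",ctrl.movel(tcp(p-[.095-out+.008,0,0],a)[0],.06,max_force=20),ctrl.read_force())
c1=cab_grasp(); print("moved",c1-c0,c1,ctrl.read_opening())
ctrl.command_gripper(.05); ctrl.movel(ctrl.read_eef_pos()-.09*z,.15)
print(ctrl.read_t())
E
python3 pull.py 1 .002 && python3 pull.py -1 .009
python3 - <<'E'
from h import *
o=[]
for n,(x,y) in {"top":(270,130),"scene":(130,190)}.items():
    im=ctrl.read_camera(n)["image"][:,:,::-1]; cv2.imwrite(f"pics/{n}1.png",im); o.append(cv2.resize(im[y:y+150,x:x+200],(800,600)))
cv2.imwrite("pics/c3.png",cv2.resize(np.vstack(o),None,fx=.5,fy=.5,interpolation=cv2.INTER_AREA))
E
```

```text
touch False [ 0.34383688 -0.6161843  -0.82442242]
open 0.017510207815440788 42.71524250507355
stop True [ 5.89354349  2.00445079 -6.81885145]
moved [-9.49883934e-02  1.09874215e-03  3.20467055e-05] [-0.14642065  0.11821845  0.08413076] 0.017611277956862046
6.8333
touch False [-0.30530857  0.02862078  0.34232667]
open 0.017569843221613913 41.049567461013794
stop True [2.16543971 0.60721716 0.38462111]
moved [-9.16316967e-02  1.08272640e-03  7.39110557e-06] [-0.14993259 -0.11171923  0.0840682 ] 0.01771488497851553
12.6333
```

View pics/c3.png

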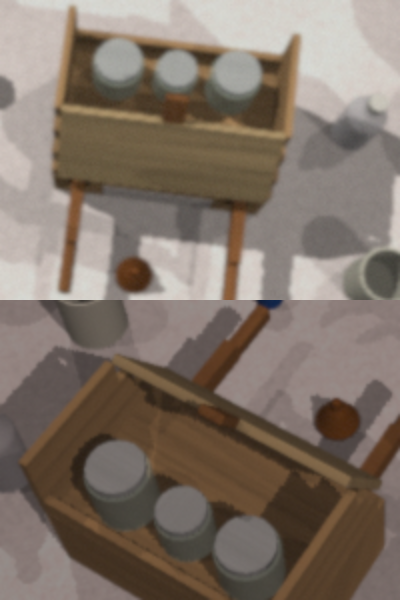

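Both supports are out: 95 mm of travel on the left, 91.6 mm on the right, and both stopped on force. The right end lies outside this crop, so I'll enlarge it. If both are fully out, the two ends also give the yaw.

Run:
```python
import cv2,numpy as np
t=cv2.imread("pics/top1.png"); r=lambda x,y,w,h,k:cv2.resize(t[y:y+h,x:x+w],None,fx=k,fy=k,interpolation=cv2.INTER_CUBIC)
a=r(290,250,33,40,12);b=r(368,250,33,40,12)   # 396x480
cv2.imwrite("pics/c4.png",np.hstack([a,b]))
```

```text
(no output)
```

View pics/c4.png

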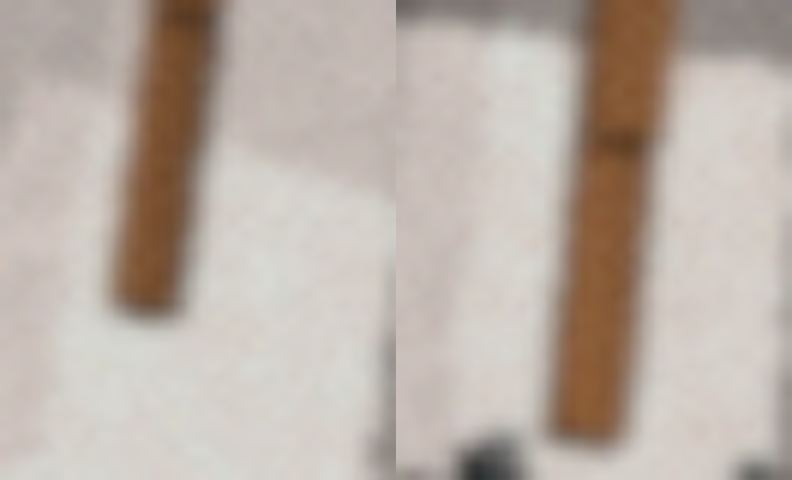

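Ends at top px (302.3,275.2) and (384.0,286.2).

Run:
```python
from h import *
t=ctrl.read_camera("top")
a=atz(t,302.33,275.25,.094);b=atz(t,384,286.25,.094);d=a-b
print(a,b,np.hypot(*d[:2]),"yaw",-np.arctan2(d[0],d[1]))
for p in(a,b):print(C.inv().apply(p-O))
m=(a+b)/2; print("origin from ends",m[:2]+.16*C.apply([1,0,0])[:2])
```

```text
[0.45308786 0.08693172 0.094     ] [ 0.4286025  -0.13987286  0.094     ] 0.22812244394453757 yaw -0.10754143306657717
[-0.16362672  0.1164114   0.094     ]
[-0.16660168 -0.11169164  0.094     ]
origin from ends [ 0.60013129 -0.04156808]
```

The slide direction logged during the pull (sideways drift 1.1 mm) gives yaw -0.106, which agrees with the ends, so both supports are fully out. I'll refine to yaw -0.107 and origin (0.602, -0.0427), then grip the tab and lower the flap along the arc.

```bash
sed -i 's/^YAW=.*/YAW=-0.107; O=np.array([.602,-.0427,0.])/' h.py
cat >> h.py <<'E'
def fg(th):
    f=th-np.pi/6; u=np.array([-np.sin(f),0,np.cos(f)]);n=np.array([np.cos(f),0,np.sin(f)])
    return np.array([0,0,.12])+.158*u-.006*n
E
cat > flap1.py <<'E'
from h import *
g,q=tcp(fg(0),0)
ctrl.movel(ctrl.read_eef_pos()+[0,0,.10],.25)
ctrl.command_gripper(.06,35)
ctrl.reach(g+[0,0,.07],q)
print("touch",ctrl.movel(g,.12,max_force=10),ctrl.read_force())
ctrl.command_gripper(0,35); print(ctrl.read_opening(),ctrl.read_finger_force(),ctrl.read_force(),ctrl.read_t())
im=ctrl.read_camera("scene")["image"][:,:,::-1]; im2=ctrl.read_camera("wrist")["image"][:,:,::-1]
cv2.imwrite("pics/c5.png",np.hstack([cv2.resize(im[150:350,120:320],(400,400)),cv2.resize(im2,(400,400))]))
E
python3 flap1.py
```

```text
touch False [ 0.73309772  0.78880518 -0.0715563 ]
0.02928962262342383 35.49991965293884 [-0.24009101  1.22186025  4.0988834 ] 15.825
```

View pics/c5.png

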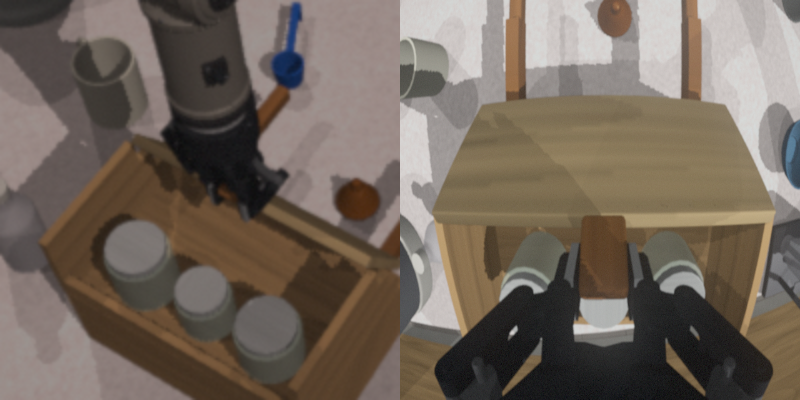

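The tab, seen at (605,255) in the wrist half, sits between the pads; the opening reads 29.3 mm. Lowering now.

```bash
cat > flap2.py <<'E'
from h import *
for th in np.radians(np.r_[np.arange(10,120,10),118]):
    hit=ctrl.movel(tcp(fg(th),0)[0],.07,max_force=25)
    print(round(np.degrees(th)),hit,np.round(ctrl.read_force(),1),round(ctrl.read_opening(),4))
    if hit: break
else:
    print("rest",ctrl.movel(tcp(fg(np.radians(122.5)),0)[0],.03,max_force=6),ctrl.read_force())
print(cab_grasp(),fg(2.1),ctrl.read_t())
E
python3 flap2.py
```

```text
10 False [3.1 1.  5.3] 0.0295
20 False [1.8 1.5 7.5] 0.0291
30 False [2.2 1.7 8.3] 0.0292
40 False [-0.2  1.4  8.8] 0.0293
50 False [-1.5  1.5  9.2] 0.0294
60 False [-3.4  2.5  6.9] 0.0292
70 False [-5.   3.   5.6] 0.0294
80 False [-4.6  2.1  3.7] 0.0292
90 False [-3.4  3.3  3.1] 0.0295
100 False [-3.8  3.2  1. ] 0.0296
110 False [-2.5  2.4  0.5] 0.0295
118 False [-2.7  2.9 -1. ] 0.0294
rest True [-1.09895893  0.24858456  5.37826041]
[-1.57605976e-01  7.16305046e-05  1.08144326e-01] [-0.15796389  0.          0.11311453] 22.7833
```

Contact on lowering with small forces throughout. I'll check before releasing.

Run:
```python
from h import *
im=ctrl.read_camera("scene")["image"][:,:,::-1]; im2=ctrl.read_camera("wrist")["image"][:,:,::-1]
cv2.imwrite("pics/c6.png",np.hstack([cv2.resize(im[130:330,120:340],(440,400)),cv2.resize(im2,(360,400))]))
```

```text
(no output)
```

View pics/c6.png

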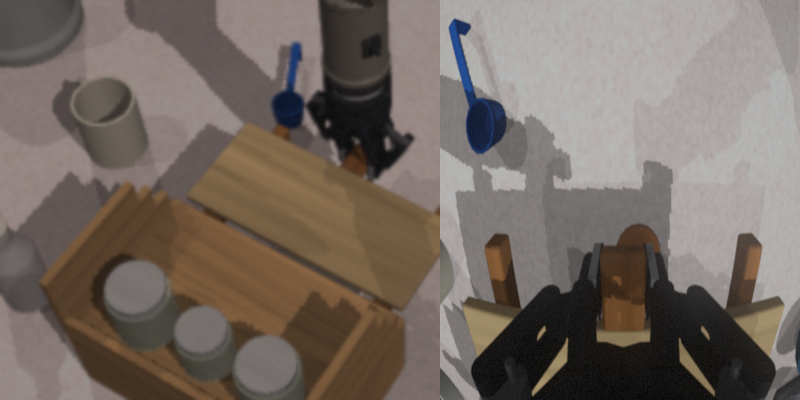

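The flap lies level on both supports. Releasing it and fetching the tin.

```bash
cat > tin.py <<'E'
from h import *
q,z=tool(0); k=ctrl.tcp_to_grasp
ctrl.command_gripper(.06); ctrl.movel(ctrl.read_eef_pos()+[0,0,.15],.2)
ctrl.command_gripper(.085,45)
t=np.array([.4398,.3727,.072-k])
ctrl.reach(t+[0,0,.13],q)
print("touch",ctrl.movel(t,.12,max_force=10))
ctrl.command_gripper(0,45); print(ctrl.read_opening(),ctrl.read_finger_force())
ctrl.movel(t+[0,0,.20],.15); print(ctrl.read_opening(),ctrl.read_force())
d=w([-.067,0,.12]); d[2]+=t[2]
ctrl.reach(d+[0,0,.06],q)
print(ctrl.movel(d+[0,0,.012],.08,max_force=10))
print("set",ctrl.movel(d-[0,0,.004],.02,max_force=5),ctrl.read_eef_pos()-d,ctrl.read_force(),ctrl.read_opening(),ctrl.read_t())
E
python3 tin.py
```

```text
touch False
0.06308030801956592 49.44473275914788
0.06276079214015123 [-0.24332728  0.0686059  -3.13116012]
False
set True [-3.95399357e-04  3.19533044e-05  5.67943614e-04] [-1.37594459  0.19067805  5.24762676] 0.06293547207907652 31.9833
```

Run:
```python
from h import *
ctrl.command_gripper(.085); ctrl.movel(ctrl.read_eef_pos()+[0,0,.16],.15)
ctrl.reach([.40,.25,.30],tool(0)[0])
o=[cv2.resize(ctrl.read_camera(n)["image"][y:y+200,x:x+200,::-1],(400,400)) for n,x,y in(("top",250,130),("scene",130,150))]
cv2.imwrite("pics/c7.png",np.hstack(o));print(ctrl.read_t(),ctrl.read_force())
```

```text
34.8667 [ 0.80900036  0.43630657 -0.2186951 ]
```

View pics/c7.png

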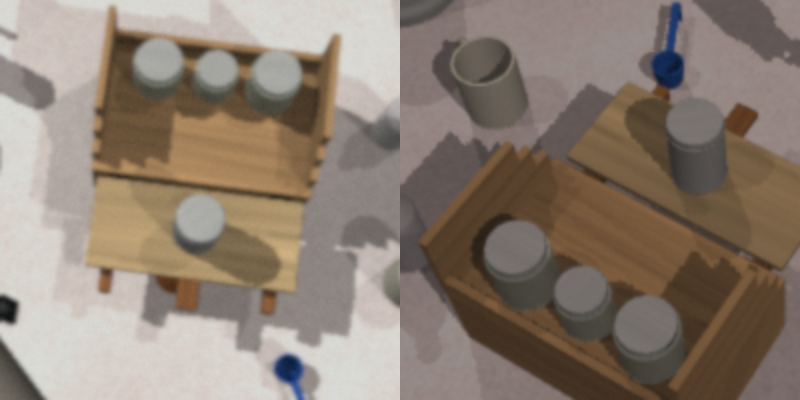

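The tin stands upright in the middle of the level flap, at (200,225) in the top half. The flap rests on both supports, and the gripper is clear. Handing in.

```bash
python3 -c "
from station import ctrl
print(ctrl.job_done())"
```

```text
the job is handed in; nothing more can be done
None
```

I handed in the job at about 35 s: both supports are fully out, the flap was lowered gently to level on them, and the tin stands upright in the middle of it; the robot never went near to touching the mug, scoop, teat, spare bottle or bowl.

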